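Third hand for a tea-towel hook

TASK

Set the steel hook with the round base plate down into the round recess of the wooden board and let go of it. Then take hold of the board and press its end (the end nearer the recess) squarely and centrally against the sprung pad of the stop with a steady push of about 10 N, board flat on the worktop, so that I can drive the screws; never drive the pad right in to its end of travel. Finish while still holding the board and pushing like that: do not let go; leave the square-based hook and everything else where it stands.

Things in the scene. Friction and masses are not known exactly. Their poses are not given: they have to be found in the camera images.
- board_mid (a point): Centre of the loose wooden back board (0.18 to 0.37 kg), a flat block 130 x 60 x 24 mm that lies on the worktop; this point is 12 mm above its underside. x runs along the 130 mm length towards the end with the recess (the end to be pressed on the pad, 65 mm from here), y across the 60 mm width, z up. The solid rear half (x from -65 to 0 mm) is free to be gripped across its 60 mm width.
- board: The same board; origin at the centre of its underside, same axes.
- recess (a point): Centre of the floor of the round blind recess in the board's top: 48 mm wide, 6 mm deep (floor 18 mm above the board's underside, rim at 24 mm), 28 mm from the board's centre towards its front end. Axes as the board's.
- round_hook_mid (a point): Centre of the steel hook with the ROUND base plate (about 90 g), which stands upright on the worktop: plate 45 mm in diameter and 8 mm thick, on it a plain upright peg 18 mm in diameter (22 mm at its root, narrowing to 18 by 11 mm above the underside), whole height 48 mm. This point is on the axis, 24 mm above its underside. Grip it by the peg, with the fingertips above the plate. z is up. It and the square hook may stand on either side.
- square_hook_mid (a point): Centre of the other steel hook, the same peg on a SQUARE plate 45 x 45 x 8 mm; does not fit the recess; to be left alone. Point 24 mm above its underside.
- stop: Sprung stop, bolted to the worktop: wooden block 45 x 120 mm, 50 mm high, on a dark steel foot, with a steel pad in front on two rods. Origin on the worktop under the middle of the block; its x axis points away from the pad: the board must be pushed along +x. y is across, z up.
- pad_home (a point): Middle of the pad's front face as it stands with no push, 12 mm above the worktop, 68 mm in front of the stop's origin; fixed to the stop, so it does not move with the pad. The pad is 74 mm wide and reaches from 3 to 35 mm above the worktop. Axes as the stop's.
- buffer (a joint): How far the pad has been pushed in, in m: 0 = out, 0.025 = end of travel. Spring 700 N/m without preload, so 10 N is 14.3 mm; at that push the dark ring on each rod (14 mm out) has just reached its brass bush on the block.
- garlic_1: Garlic bulb, 50 mm, bystander.
- gas_lighter: Long red gas lighter lying near the front edge, 212 x 22 mm, bystander.
- orange_mug: Orange mug, 98 mm high, bystander.
- spice_jar: Spice jar, 45 mm wide, 106 mm high, bystander.
- steel_jar: Small lidded steel pot, 56 mm wide, 62 mm high, bystander.
- tin: Squat tin, 75 mm wide, 58 mm high, bystander.
- round_hook: The round-based hook; origin at the centre of its underside.
Mind the look-alikes: they are no part of the job. Leave any green look-alike of the round_hook alone. Of the things shaped like the board, the wooden one is meant.

How it is judged:
By the outcome, as a careful person would: the job done as asked, in the order asked, and still so for the second after the job is handed in, while the arm keeps its last pose, push and grip.
It also fails if it takes over 58 s, if anything falls off the work surface, if the arm or the gripper's body presses on something with over 40 N, if the wrist force passes 120 N, or if a joint passes its speed limit or range.

ROBOT

A 7-joint arm with a two-finger parallel gripper is mounted at the origin on a cart in front of the work surface, level with it; the furniture and walls round the work are solid. World frame = base frame: x ahead of the robot, y to its left, z up, the work surface at z = 0. Lengths are in m, angles in rad, forces in N, time in s.
With the tool pointing down it reaches from about 0.425 to 0.925 m from the base axis. Payload 6.8 kg.
Tool frame: the origin (TCP) lies at the very end of the fingers, on their centre line; the grasp point (between the pads) lies bot.grip_point_offset behind it (bot.grip_point_offset is the distance from the TCP to the grasp point, in m); z points along the fingers, y is the line along which they close (so a half turn about z gives the same grasp; the last joint's range is limited). The gripper opens to 85 mm and grips with 20 to 120 N. Pads are 22 mm wide; open, the fingers measure 114 mm over their backs; the gripper's body (76 mm by 85 mm) begins 54 mm behind the grasp point. The pads swing forward as they close: fully open they stand 13 mm farther back than shut.
Start: joints at [1.151, 0.477, 0.022, 1.555, -0.011, 1.109, -0.083], TCP at [0.207, -0.642, 0.231] pointing down, gripper open.
Joint ranges: [-2.96, 2.96], [-0.34, 2.1], [-1.41, 1.46], [0.24, 2.44], [-1.37, 4.51], [0.17, 1.92], [-2.96, 2.96]. Speed limits (rad/s): [2.39, 2.39, 3.14, 3.14, 3.14, 3.14, 3.14].

INTERFACE

Orientations are given as a unit quaternion [w, x, y, z].
In Python, from station import bot, imaging gives the robot as it stands. The module is installed in compiled form; this text tells all that it offers.
- The arm moves only by the tool carry_out, never from a script. Its argument "targets" is one flat list of numbers, 5 for each row, row after row: the closure in counts, from 0 (fully open) to 255 (shut), then the shift along the world's x, y, z in mm, then the turn about the world's z in degrees. A call has 1 to 20 rows; each row shifts and turns the commanded pose from where the row before left it; what a row does not reach is not made up. A row lasts 1/10 s, in which the tool goes at most 50 mm and 8.59 degrees, less where a joint would pass 70% of its speed; a pose out of reach is approached as far as the arm can. A call is refused whole if a number of a shift passes 50 or a number of a turn 8.59, either way. A call with a gripper value outside its range is refused whole. The fingers move at their own pace and stop on an object; "newtons" is the grip in N (left out, the last holds). Time passes only in rows, so rows that do not move let the fingers close. It gives the time, the measured TCP pose, the force, the opening and the grip force at its end, in the units of the state.
- bot.get_obs(): the state, without advancing time (a new reading comes with each control period).
- imaging.read_camera(name): name is "scene" or "side" or "wrist"; returns a dict with "frame" (400x640x3 uint8, red, green, blue), "fov_y" (degrees; the focal length in pixels is half the picture's height over the tangent of half this angle, whatever the lens; pixels are square), "cx", "cy" (the principal point, pixels), "pose" (4x4, takes a point from camera to world coordinates); the wrist camera has in their place "tool_from_camera" (4x4, takes a point from camera to tool coordinates, whose origin is the TCP and whose axes are the flange's). Camera axes: x right, y up, looking along -z (the intrinsics and any distortion apply to the point x, -y, -z); pixel columns grow to the right and rows downward; lengths in m; the calibration is good to about 2 mm. A picture is of the moment at which its call begins: read the wrist's pose just before it. There is no depth.
- bot.hand_in(): hands the job in; it is judged then, once.
The state is a dict: "t": time; "q": joint angles; "joint_vel": joint speeds; "joint_torque": joint torques, N m; "eef_pos": TCP position; "tool_rot": TCP orientation; "contact_force": force on the tool from outside, world axes, zero at the start; "torque": the same for the moment, N m; "gripper_width": opening from 0.0 (shut) to 1.0 (fully open); "grasp_force": force on a finger pad.
Only numpy, scipy, OpenCV 4.12 (cv2) and the standard library are available. Lean on these libraries where they do the work, as an engineer would, in place of code of your own. Each camera call takes 0.05 s, during which the arm holds its last target. There are 200 camera calls.

## Working session

There is one attempt and no reset: what is moved stays moved. The work goes in short steps, Python scripts to look and compute and a tool call to move; the robot and the scene stay as the last step left them, time stands still between calls to the robot, and variables do not carry over. Pictures are saved under pics/ and viewed, at most 10 in all, crops included, and the job is handed in when it is done.

Besides the shell and the picture viewer there is one more tool, called after ">>>" as name(argument=value, ...), one argument or row to a line, values as JSON. carry_out: Moves the arm, as the interface text tells. Its arguments: {"type":"object","properties":{"targets":{"type":"array","items":{"type":"number"}},"newtons":{"type":"number"}},"required":["targets"]}

```bash
mkdir -p pics
cat > h.py <<'E'
import numpy as np, cv2
from station import bot, imaging
from scipy.spatial.transform import Rotation as R
def cam(name):
    o=bot.get_obs(); c=imaging.read_camera(name)
    if 'pose' in c: T=np.array(c['pose'])
    else:
        q=o['tool_rot']; W=np.eye(4); W[:3,:3]=R.from_quat([q[1],q[2],q[3],q[0]]).as_matrix(); W[:3,3]=o['eef_pos']
        T=W@np.array(c['tool_from_camera'])
    h=c['frame'].shape[0]; f=h/2/np.tan(np.radians(c['fov_y'])/2)
    return c['frame'],f,c['cx'],c['cy'],T,c
def save(fr,n): cv2.imwrite('pics/'+n,fr[:,:,::-1])
def ray(C,u,v,z):
    fr,f,cx,cy,T,_=C
    d=T[:3,:3]@np.array([(u-cx)/f,-(v-cy)/f,-1]); o=T[:3,3]
    return o+d*(z-o[2])/d[2]
def proj(C,p):
    fr,f,cx,cy,T,_=C
    a=T[:3,:3].T@(np.asarray(p)-T[:3,3]); return cx+f*a[0]/-a[2], cy+f*a[1]/a[2]
E
python3 - <<'E'
from h import *
o=bot.get_obs(); print(o, bot.grip_point_offset)
ims=[]
for n in ['scene','side']:
    C=cam(n); save(C[0],n+'1.png'); print(n,C[1:4],C[4].round(3).tolist(),[k for k in C[5]], [C[5][k] for k in C[5] if k not in('frame','pose')])
C=cam('wrist'); save(C[0],'wrist1.png'); print(C[1:4],C[4].round(3).tolist(),[(k,C[5][k]) for k in C[5] if k not in('frame','pose')])
E
```

```text
{'t': 0.0, 'q': array([ 1.15090757,  0.47781855,  0.02232642,  1.55644515, -0.01152306,
        1.10934394, -0.08311612]), 'joint_vel': array([-9.69692319e-05, -6.63242833e-04,  2.05418022e-04,  1.32680503e-03,
       -8.02585123e-04, -9.38274897e-04, -5.49228812e-05]), 'joint_torque': array([ 8.35604369e-04, -5.96443033e+01,  1.60826359e+00, -2.81200451e+01,
        1.24420857e-02,  9.44914296e-03,  3.13648661e-05]), 'eef_pos': array([ 0.2068773 , -0.64187943,  0.23031577]), 'tool_rot': array([-9.21599940e-04,  9.87872071e-01,  1.55267125e-01, -2.02900994e-04]), 'contact_force': array([-0.22416239,  0.31081958, -0.35006356]), 'torque': array([ 0.02138473, -0.00249916, -0.01106407]), 'grasp_force': 0.0, 'gripper_width': 1.0022922916846473} 0.0187
scene (np.float64(405.0103973591806), 312.8620999948547, 198.07372957167706) [[-0.595, 0.612, -0.521, -0.046], [-0.804, -0.441, 0.4, 0.472], [0.015, 0.657, 0.754, 0.908], [0.0, 0.0, 0.0, 1.0]] ['frame', 'fov_y', 'cx', 'cy', 'pose'] [52.56165412203448, 312.8620999948547, 198.07372957167706]
side (np.float64(383.55090103487447), 318.6425107291
[... 179 characters left out ...]
e'] [55.07896250126308, 318.6425107291841, 202.97443456687415]
(np.float64(329.2025506372627), 318.02784527639324, 203.1422857331683) [[0.308, 0.906, 0.291, 0.282], [-0.951, 0.294, 0.092, -0.619], [-0.002, -0.305, 0.952, 0.374], [0.0, 0.0, 0.0, 1.0]] [('fov_y', 62.55976418362388), ('cx', 318.02784527639324), ('cy', 203.1422857331683), ('tool_from_camera', array([[ 9.52765957e-04,  9.52372310e-01,  3.04936181e-01,
         7.83216861e-02],
       [ 9.99999408e-01, -1.06756989e-03,  2.09744242e-04,
         9.30724529e-04],
       [ 5.25295294e-04,  3.04935801e-01, -9.52372764e-01,
        -1.43613655e-01],
       [ 0.00000000e+00,  0.00000000e+00,  0.00000000e+00,
         1.00000000e+00]]))]
```

View pics/scene1.png

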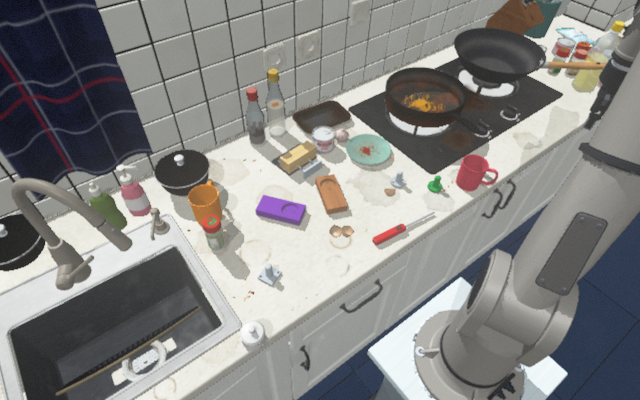

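View pics/side1.png

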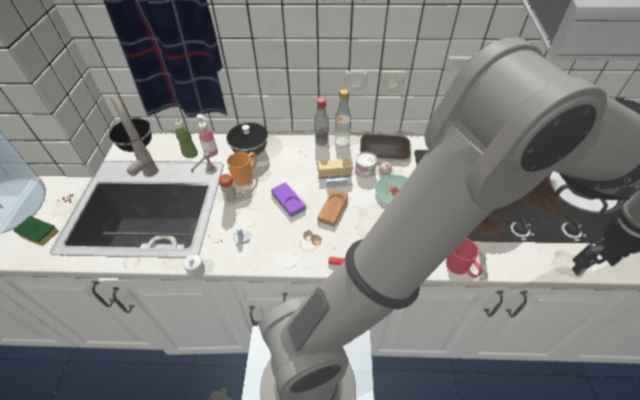

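Run:
```python
from h import *
i=cv2.imread('pics/scene1.png')[120:295,240:450]
cv2.imwrite('pics/crop1.png',cv2.resize(i,None,fx=3.4,fy=3.4,interpolation=cv2.INTER_CUBIC))
c=cv2.imread('pics/scene1.png');C=cam('scene')
for n,p,z in [('hookA top',(398,172),.048),('hookA base',(398,184),.0),('sq base',(269,276),0),('green',(436,188),0),('brd',(331,194),.024),('stop',(297,155),.05),('lighter',(390,235),.01),('mug',(205,190),0.1)]: print(n,ray(C,*p,z).round(3))
```

```text
hookA top [ 0.483 -0.253  0.048]
hookA base [ 0.475 -0.257  0.   ]
sq base [0.436 0.237 0.   ]
green [ 0.395 -0.339  0.   ]
brd [ 0.547 -0.049  0.024]
stop [ 0.719 -0.048  0.05 ]
lighter [ 0.344 -0.096  0.01 ]
mug [0.705 0.261 0.1  ]
```

View pics/crop1.png

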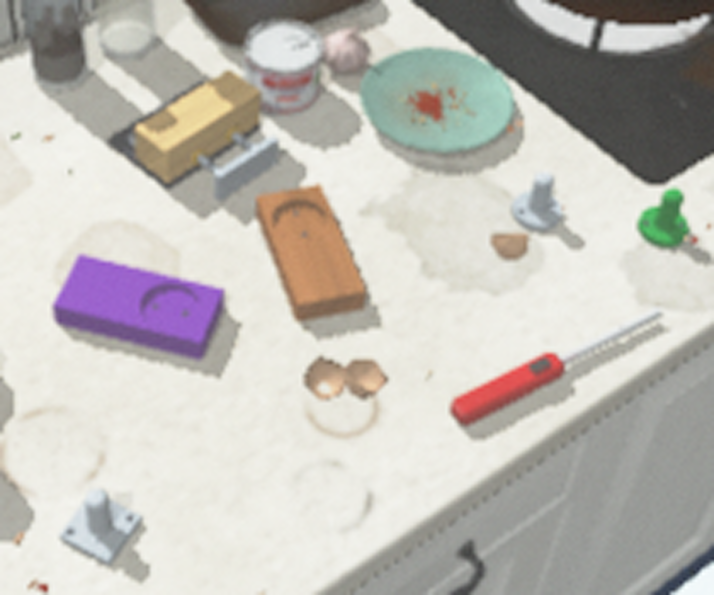

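The round-plated grey hook is at scene pixel (399,180). The square one is at (269,274). The wooden board is at (331,194), with its recess end at (328,183) facing the stop at (297,157). Next I move above the round hook.

>>> carry_out(
  targets=[0,27,39,0,0,0,27,39,0,0,0,27,39,0,0,0,27,39,0,0,0,27,39,0,0,0,27,39,0,0,0,27,39,0,0,0,27,39,0,0,0,27,39,0,0,0,27,37,0,0,0,0,0,0,0,0,0,0,0,0],
)

```text
t: 1.4
eef_pos: [0.4775, -0.2534, 0.2312]
tool_rot: [-0.0, 0.988, 0.157, -0.0]
contact_force: [-0.1, -0.7, -1.1]
gripper_width: 0.998
grasp_force: 0.0
```

Run:
```python
from h import *
S=cam('scene')
g=lambda u,v,z: ray(S,240+u/3.4,120+v/3.4,z)[:2]
fl,fr,nr,nl=[g(*p,.024) for p in [(257,196),(320,187),(365,294),(298,307)]]
print('board corners',fl,fr,nr,nl); mid=(fl+fr+nr+nl)/4; d=(fl+fr-nl-nr)/2
print('mid',mid,'len',np.linalg.norm(d),'yaw',np.degrees(np.arctan2(d[1],d[0])),'w',np.linalg.norm(fl-fr))
a,b,c,e=[g(*p,.05) for p in [(133,130),(225,72),(262,95),(165,147)]]
m=(b+c-a-e)/2; print('block',(a+b+c+e)/4,'len',np.linalg.norm(m),'yawy',np.degrees(np.arctan2(m[1],m[0])))
p=g(215,185,.035);q=g(278,143,.035); print('pad',p,q,np.linalg.norm(p-q),np.degrees(np.arctan2(*(q-p)[::-1])))
o=bot.get_obs();print(o['eef_pos'],o['tool_rot'],o['gripper_width'])
W=cam('wrist'); save(W[0],'wrist2.png'); print(W[4][:3,3])
```

```text
board corners [ 0.6268616  -0.05233223] [ 0.60282457 -0.10495202] [ 0.48273859 -0.05765025] [ 0.50452489 -0.00343558]
mid [ 0.55423741 -0.05459252] len 0.13040599624869517 yaw -21.644219180238675 w 0.057849990226747146
block [ 0.7262911  -0.05746052] len 0.11337675230374054 yawy -84.79956806651737
pad [ 0.65105333 -0.02368138] [ 0.66103674 -0.10152207] 0.07847829159215505 -82.69146901395229
[ 0.47665038 -0.25490589  0.23113562] [ 1.27202064e-04  9.87872428e-01  1.55267278e-01 -3.49121741e-04] 0.9984440827544012
[ 0.55157464 -0.23171527  0.37469062]
```

View pics/wrist2.png

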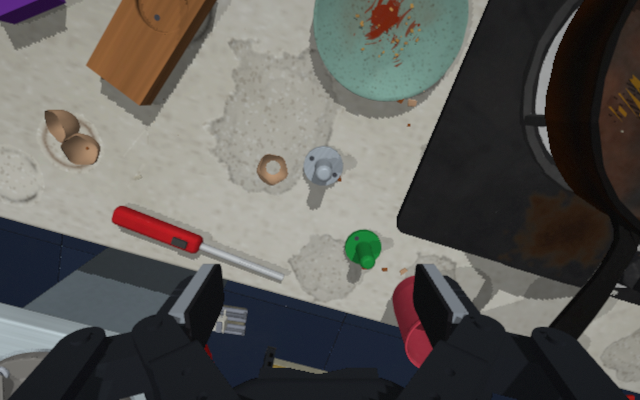

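Run:
```python
from h import *
W=cam('wrist'); o=bot.get_obs(); hsv=cv2.cvtColor(W[0],cv2.COLOR_RGB2HSV)
roi=W[0][135:200,295:350].astype(int)
# bluish-grey steel: b>=r
m=np.uint8(((roi[:,:,2]-roi[:,:,0])>8)&(roi.sum(2)>300))*255
n,l,s,c=cv2.connectedComponentsWithStats(m); k=1+np.argmax(s[1:,4]); print(s[k],c[k]+[295,135])
pts=np.argwhere(l==k)[:,::-1]+[295,135]
(cx,cy),(w,h),a=cv2.minAreaRect(pts.astype(np.float32)); print(cx,cy,w,h)
print('plate@8',ray(W,cx,cy,.008),'pegtop',ray(W,324,173,.048),'shell',ray(W,272,169,.01),'green',ray(W,362,248,.01),'mug',ray(W,415,300,.08))
print('diam',w/W[1]*(W[4][2,3]-.008), proj(W,o['eef_pos']))
cv2.imwrite('pics/hk.png',cv2.resize(np.hstack([W[0][135:200,295:350][:,:,::-1],cv2.cvtColor(m,cv2.COLOR_GRAY2BGR)]),None,fx=6,fy=6))
S=cam('side')
```

```text
[   8   10   39   39 1081] [322.28029602 163.73080481]
322.21600341796875 163.81201171875 38.10260009765625 37.11873245239258
plate@8 [ 0.48473957 -0.25875425  0.008     ] pegtop [ 0.48359389 -0.26053268  0.048     ] shell [ 0.46217848 -0.20661744  0.01      ] green [ 0.40141239 -0.33677385  0.01      ] mug [ 0.39130287 -0.38959086  0.08      ]
diam 0.042433702708651995 (np.float64(316.73326583514495), np.float64(266.74984045267365))
```

View pics/hk.png

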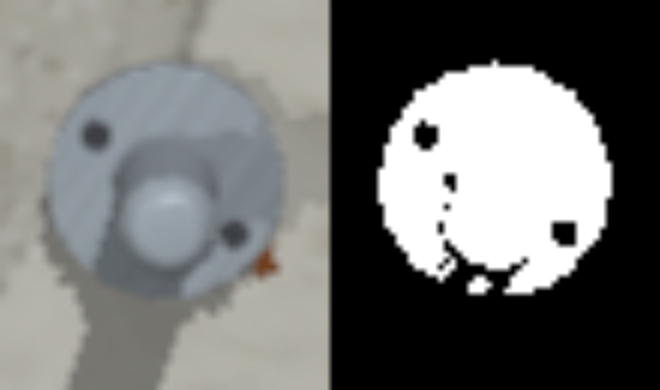

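The wrist view confirms a round plate, centred at pixel (322.7,165) with the peg top at (323,172). That puts the hook at about (0.4845, -0.259). I descend with the fingers half closed to clear the nutshell.

>>> carry_out(
  targets=[120,8,-4,0,0,120,0,0,-30,0,120,0,0,-35,0,120,0,0,-35,0,120,0,0,-30,0,120,0,0,-20,0,120,0,0,0,0,120,0,0,0,0],
)

```text
t: 2.4
eef_pos: [0.4854, -0.2592, 0.0815]
tool_rot: [0.0, 0.988, 0.155, 0.0]
contact_force: [0.1, -0.8, 0.3]
gripper_width: 0.532
grasp_force: 0.0
```

Run:
```python
from h import *
W=cam('wrist'); o=bot.get_obs(); save(W[0],'wrist3.png')
print(o['eef_pos'],o['contact_force'])
# rim of plate: bluish steel mask around expected place
u,v=map(int,proj(W,[.4845,-.259,.008])); print(u,v, proj(W,[.4845,-.259,.048]))
r=W[0].astype(int); m=np.uint8(((r[:,:,2]-r[:,:,0])>8)&(r.sum(2)>250))*255
x0,y0=u-90,max(v-90,0); mm=m[y0:v+90,x0:u+90]
n,l,s,c=cv2.connectedComponentsWithStats(mm); k=1+np.argmax(s[1:,4]); print(s[k]+[x0,y0,0,0,0])
```

```text
[ 0.48595273 -0.25930811  0.08230644] [ 0.41860275 -0.32701744  0.47969086]
316 216 (np.float64(315.7119431644324), np.float64(239.55030222997408))
[ 285  186   63   66 2921]
```

View pics/wrist3.png

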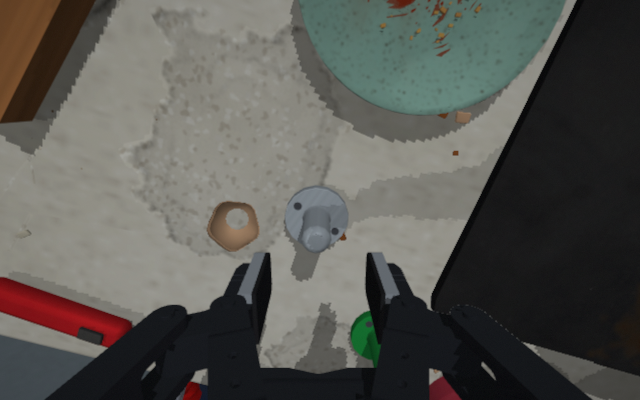

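The view agrees: the plate is at (316,217), the peg top at (316,240), and the fingers are centred near column 318. Now I descend and grip.

>>> carry_out(
  targets=[120,0,0,-25,0,120,0,0,-25,0,120,0,0,-15,0,120,0,0,0,0,255,0,0,0,0,255,0,0,0,0,255,0,0,0,0,255,0,0,0,0,255,0,0,0,0,255,0,0,0,0],
  newtons=40,
)

```text
t: 3.45
eef_pos: [0.4862, -0.259, 0.0177]
tool_rot: [0.001, 0.988, 0.155, 0.001]
contact_force: [-1.3, 0.6, 6.6]
gripper_width: 0.195
grasp_force: 39.6
```

>>> carry_out(
  targets=[255,0,0,20,0,255,0,0,30,0,255,0,0,40,0,255,9,44,0,0,255,9,44,0,0,255,9,44,0,0,255,9,44,0,0,255,0,0,0,0,255,0,0,0,0],
)

```text
t: 4.35
eef_pos: [0.5213, -0.0813, 0.1067]
tool_rot: [0.0, 0.988, 0.157, 0.0]
contact_force: [-0.3, -1.0, -0.4]
gripper_width: 0.197
grasp_force: 39.3
```

Run:
```python
from h import *
W=cam('wrist'); o=bot.get_obs(); save(W[0],'wrist4.png'); np.save('w4.npy',W[0])
print(o['eef_pos'],o['grasp_force'],o['contact_force'], proj(W,[.58,-.065,.024]))
```

```text
[ 0.52093632 -0.08293105  0.10652453] 39.3367398753162 [-0.50934374 -1.58335216 -1.67603627] (np.float64(320.83731228136895), np.float64(125.09996548801675))
```

View pics/wrist4.png

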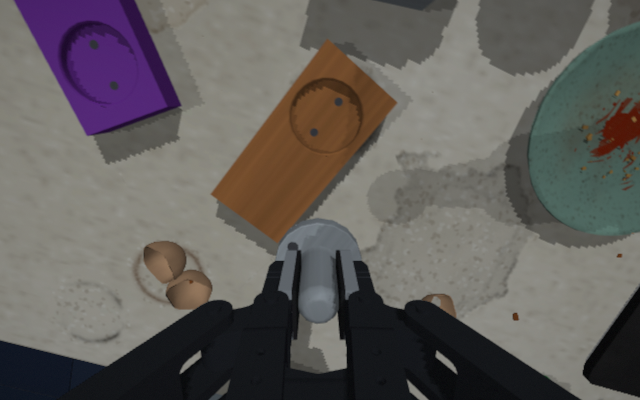

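The board's front corners are at (330,41) and (397,102), and its recess is centred at about (326,116) with floor holes at (338,102) and (314,132). The hook is held upright, with the plate's front rim near (318,220). I'll measure the plate and recess offsets in this same view.

```bash
cat >> h.py <<'E'
from scipy.optimize import least_squares
def circ(P,r): 
    P=np.array(P)[:,:2]; f=least_squares(lambda c:np.hypot(*(P-c).T)-r,P.mean(0),loss='soft_l1',f_scale=.0005); 
    return f.x,np.sqrt(np.mean(f.fun**2)) if 0 else np.median(abs(f.fun))
def rimfit(W,c0,z,r,img,lo=.85,hi=1.15,angs=np.arange(0,360,4),darkin=True):
    # radial gradient edges around a world circle
    pts=[]
    for a in np.radians(angs):
        rr=np.arange(lo,hi,.01)*r
        uv=np.array([proj(W,[c0[0]+q*np.cos(a),c0[1]+q*np.sin(a),z]) for q in rr],np.float32)
        g=cv2.remap(img,uv[:,0].copy(),uv[:,1].copy(),cv2.INTER_LINEAR).ravel().astype(float)
        d=np.gradient(cv2.GaussianBlur(g[None],(5,1),1.0)[0]); i=np.argmax(abs(d))
        if abs(d[i])>1.5 and 2<i<len(rr)-3: pts.append([c0[0]+rr[i]*np.cos(a),c0[1]+rr[i]*np.sin(a)])
    return np.array(pts)
E
python3 - <<'E'
from h import *
W=cam('wrist'); o=bot.get_obs(); img=cv2.cvtColor(W[0],cv2.COLOR_RGB2GRAY).astype(np.float32)
p=ray(W,326,115.5,.024)[:2]; print('holes',ray(W,326,117,.018)[:2],'rim guess',p)
for _ in range(3):
    P=rimfit(W,p,.024,.024,img); p,e=circ(P,.024)
print('recess',p,e,len(P))
Cn=[ray(W,*q,.024)[:2] for q in [(330,41),(397,102),(276,241),(212,193)]]
d=(Cn[0]+Cn[1]-Cn[2]-Cn[3])/2; print('board yaw',np.degrees(np.arctan2(d[1],d[0])),np.linalg.norm(d),'mid+28',sum(Cn)/4+.028*d/np.linalg.norm(d),sum(Cn)/4)
e_=o['eef_pos']; zt=e_[2]-.0177+.008
c=e_[:2].copy()
for _ in range(3):
    P=rimfit(W,c,zt,.0225,img,.8,1.25,angs=np.arange(-40,76,3)); c,e=circ(P,.0225)
print('plate',c,e,len(P),'minus tcp',c-e_[:2]); print('go',(p-c)*1000, 'yaw tool',e_)
print(proj(W,[c[0],c[1],zt]),[proj(W,[c[0]+.0225*np.cos(a),c[1]+.0225*np.sin(a),zt]) for a in (.31,1.88,-1.26)])
E
```

```text
holes [ 0.58548196 -0.06875258] rim guess [ 0.58666415 -0.06821382]
recess [ 0.5863753  -0.06561951] 0.0004296430554448366 88
board yaw -22.13239229901031 0.1293417356843185 mid+28 [ 0.58563863 -0.0693393 ] [ 0.55970178 -0.05879035]
plate [ 0.51966735 -0.0857009 ] 0.00067943449831551 39 minus tcp [-0.00108301 -0.00182932]
go [66.70794224 20.08138844] yaw tool [ 0.52075037 -0.08387159  0.10642398]
(np.float64(320.55827002364225), np.float64(260.5838970595303)) [(np.float64(320.80163092756425), np.float64(219.91504594337212)), (np.float64(277.1383826297797), np.float64(260.43641277574636)), (np.float64(363.9668091984127), np.float64(260.6691823664627))]
```

>>> carry_out(
  targets=[255,22,5,0,0,255,22,5,0,0,255,22,5,-10,0,255,0,0,-25,0,255,0,0,-20,0,255,0,0,0,0,255,0,0,0,0],
)

```text
t: 5.15
eef_pos: [0.5867, -0.0691, 0.0514]
tool_rot: [0.0, 0.988, 0.154, -0.0]
contact_force: [0.3, 0.6, 0.1]
gripper_width: 0.193
grasp_force: 39.3
```

Run:
```python
from h import *
W=cam('wrist'); o=bot.get_obs(); np.save('w5.npy',W[0])
e=o['eef_pos'];print(e,o['contact_force'],o['grasp_force'])
for p,z in [((.5856,-.069),.024),(e[:2]+[-.0015,-.0004],e[2]-.0097)]: print(proj(W,[*p,z]))
cv2.imwrite('pics/w5.png',cv2.resize(W[0][140:340,200:440][:,:,::-1],None,fx=3,fy=3,interpolation=cv2.INTER_CUBIC))
```

```text
[ 0.58738224 -0.06873119  0.05208874] [-0.48191298  0.19275095 -0.11023709] 39.34585618595975
(np.float64(315.70427438994784), np.float64(244.36631328231283))
(np.float64(315.8636168066273), np.float64(259.14577152084104))
```

View pics/w5.png

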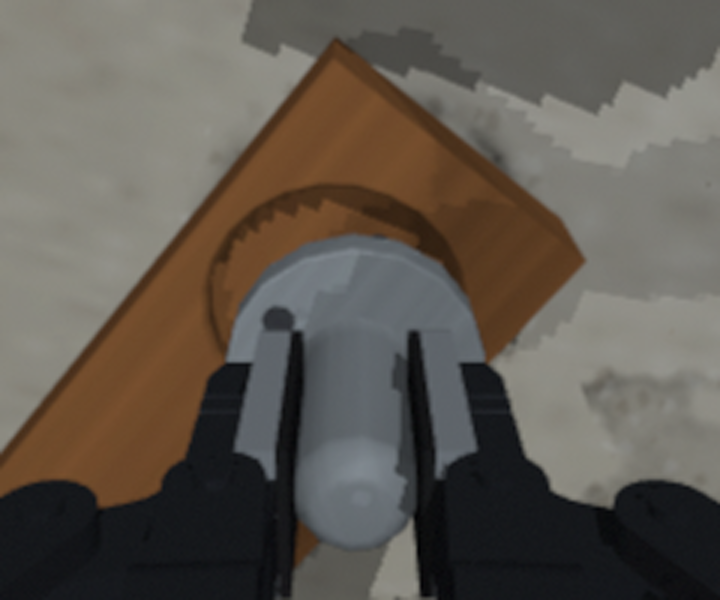

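The plate sits slightly right of the recess: crop column about 357 against 336. I'll convert that to mm.

Run:
```python
from h import *
W=cam('wrist'); o=bot.get_obs(); e=o['eef_pos']
g=lambda P,z:[ray(W,200+u/3,140+v/3,z) for u,v in P]
r,er=circ(g([(209,285),(337,184),(463,272),(250,220),(432,228),(290,192)],.024),.024)
for zb in (e[2]-.0177,e[2]-.0157):
    p,ep=circ(g([(357,248),(230,352),(485,352),(268,288),(450,288)],zb+.008),.0225)
    print('plate',p,ep,'go',(r-p)*1000)
print('recess',r,er,e)
c=g([(337,38),(585,262)],.024); print(c,np.linalg.norm(c[0]-c[1])); m=(c[0]+c[1])[:2]/2; d=c[1]-c[0]; a=np.arctan2(d[1],d[0])+np.pi/2; print(np.degrees(a)); print('from edge',m-.037*np.array([np.cos(a),np.sin(a)]))
```

```text
plate [ 0.58394787 -0.07150195] 0.0002891741122402272 go [2.94686858 5.03630963]
plate [ 0.58453931 -0.07133638] 0.0003352967863368625 go [2.35542915 4.87073125]
recess [ 0.58689474 -0.06646564] 0.00043808492102275116 [ 0.58778925 -0.06844854  0.05252562]
[array([ 0.63533859, -0.05117938,  0.024     ]), array([ 0.60955427, -0.10793552,  0.024     ])] 0.06233852603271953
-24.432302737433726
from edge [ 0.58875976 -0.06425359]
```

>>> carry_out(
  targets=[255,2.5,4.5,0,0,255,0,0,-7,0,255,0,0,0,0,255,0,0,0,0],
)

```text
t: 5.65
eef_pos: [0.5893, -0.0629, 0.0441]
tool_rot: [-0.0, 0.988, 0.155, -0.0]
contact_force: [-0.0, -0.1, -1.4]
gripper_width: 0.193
grasp_force: 39.3
```

Run:
```python
from h import *
W=cam('wrist'); o=bot.get_obs(); e=o['eef_pos']; np.save('w6.npy',W[0]); print(e,o['contact_force'])
f=W[0].astype(np.float32)
redness=f[:,:,0]-f[:,:,2]; gray=f.sum(2)/3
A=np.arange(-45,82,3)
zt=e[2]-.0097
c=e[:2]+[-.0035,-.003]
for _ in range(3):
    P=rimfit(W,c,zt,.0225,redness,.85,1.15,angs=A); c,ec=circ(P,.0225)
r=np.array([.5869,-.0665])
for _ in range(3):
    Q=rimfit(W,r,.024,.024,gray,.92,1.15,angs=A); r,er=circ(Q,.024)
print('plate',c,ec,len(P),'recess',r,er,len(Q),'go',(r-c)*1000)
# text view of columns: topmost plate pixel
for n,p,z,R_ in(('plate',c,zt,.0225),('rec',r,.024,.024)): print(n,[tuple(np.round(proj(W,[p[0]+R_*np.cos(a),p[1]+R_*np.sin(a),z]),0)) for a in (.31,1.88,-1.26)])
```

```text
[ 0.58945796 -0.06299521  0.04422797] [ 0.46850071 -0.20167586 -1.27697972]
plate [ 0.58863911 -0.06410246] 0.00021346244838904224 43 recess [ 0.58636494 -0.06720923] 0.0003687947333808634 40 go [-2.27417156 -3.10676477]
plate [(np.float64(318.0), np.float64(218.0)), (np.float64(275.0), np.float64(259.0)), (np.float64(362.0), np.float64(259.0))]
rec [(np.float64(322.0), np.float64(214.0)), (np.float64(279.0), np.float64(255.0)), (np.float64(366.0), np.float64(255.0))]
```

Run:
```python
from h import *
f=np.load('w6.npy'); cv2.imwrite('pics/w6.png',cv2.resize(f[190:280,250:390][:,:,::-1],None,fx=5.5,fy=5.5,interpolation=cv2.INTER_CUBIC))
```

```text
(no output)
```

View pics/w6.png

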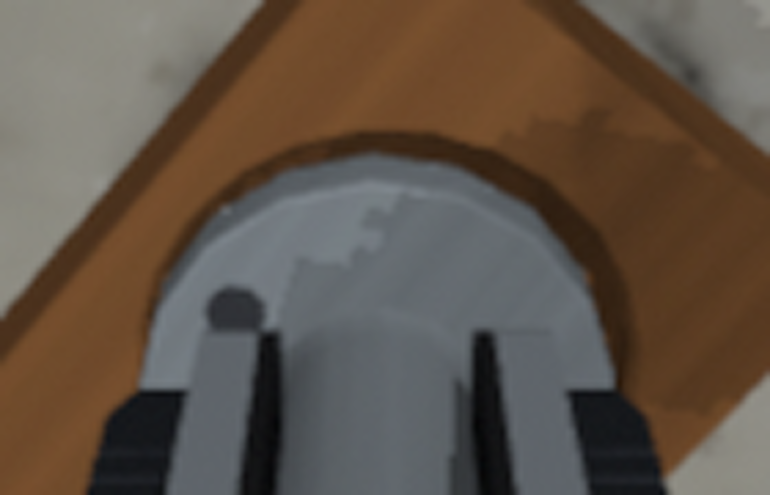

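Run:
```python
from h import *
W=cam('wrist'); o=bot.get_obs(); e=o['eef_pos']
g=lambda P,z:[ray(W,250+u/5.5,190+v/5.5,z) for u,v in P]
t,et=circ(g([(143,385),(612,385),(370,180),(590,300)],e[2]-.0097),.0225)
b,eb=circ(g([(375,155),(215,210),(540,215),(165,283)],e[2]-.0177),.0225)
r,er=circ(g([(150,310),(210,205),(300,150),(390,130),(500,150),(580,220),(632,330)],.024),.024)
print(t,et,b,eb,r,er,'go',(r-t)*1000,(r-b)*1000)
```

```text
[ 0.58643016 -0.06521938] 0.00019176725836269823 [ 0.58611173 -0.0652257 ] 0.0001397593234293594 [ 0.58639574 -0.06661009] 0.0003159442540462132 go [-0.03441996 -1.39071087] [ 0.28401402 -1.3843894 ]
```

The plate needs about -1.4 mm in y. I correct that and lower it into the recess.

>>> carry_out(
  targets=[255,0.1,-1.4,0,0,255,0,0,-3,0,255,0,0,-3,0,255,0,0,-2,0,255,0,0,0,0,255,0,0,0,0],
)

```text
t: 6.35
eef_pos: [0.5896, -0.0643, 0.0362]
tool_rot: [-0.0, 0.988, 0.155, -0.0]
contact_force: [0.3, 1.2, -0.2]
gripper_width: 0.197
grasp_force: 39.4
```

>>> carry_out(
  targets=[255,0,0,-1,0,255,0,0,0,0,120,0,0,0,0,120,0,0,0,0,120,0,0,0,0,120,0,0,0,0,120,0,0,15,0,120,0,0,30,0,0,0,0,40,0,0,-15,5,15,-8,0,-20,7,0,-8,0,-30,8,0,-8,0,0,0,0,-8,0,0,0,0,-8,0,0,0,0,0,0,0,0,0,0],
)

```text
t: 7.95
eef_pos: [0.525, -0.0442, 0.1361]
tool_rot: [-0.0, 0.982, -0.19, 0.0]
contact_force: [0.6, 0.2, -0.1]
gripper_width: 1.004
grasp_force: 0.0
```

Run:
```python
from h import *
W=cam('wrist'); o=bot.get_obs(); e=o['eef_pos']; np.save('w7.npy',W[0]); print(e,o['tool_rot'],o['gripper_width'])
cv2.imwrite('pics/w7.png',W[0][:,:,::-1])
```

```text
[ 0.5249912  -0.04427428  0.13583737] [-9.60130342e-05  9.81731346e-01 -1.90271973e-01  3.62104211e-04] 0.9998800738027177
```

View pics/w7.png

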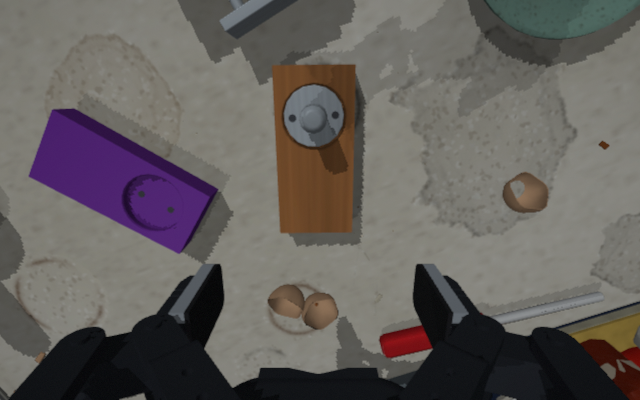

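The hook is seated: its plate is concentric in the recess at pixel (314,117). The board corners are at (273,66), (355,66), (352,232) and (280,232), and the pad corner shows at (230,25). I shift forward to measure the stop from above by colour.

>>> carry_out(
  targets=[0,0,0,40,0,0,40,0,40,0,0,45,0,20,0,0,45,0,0,0,0,0,0,0,0,0,0,0,0,0],
)

```text
t: 8.6
eef_pos: [0.6503, -0.0444, 0.2298]
tool_rot: [0.0, 0.982, -0.191, -0.001]
contact_force: [-0.3, 0.1, 0.0]
gripper_width: 1.0
grasp_force: 0.0
```

Run:
```python
from h import *
W=cam('wrist'); o=bot.get_obs(); e=o['eef_pos']; np.save('w8.npy',W[0]); np.save('T8.npy',W[4]); print(e)
f=W[0].astype(int); hsv=cv2.cvtColor(W[0],cv2.COLOR_RGB2HSV)
u,v=map(int,proj(W,[.73,-.06,.05])); print('stop px',u,v, f[v,u],hsv[v,u])
m=cv2.inRange(hsv,(12,60,110),(32,200,255)); n,l,s,c=cv2.connectedComponentsWithStats(m)
for k in np.argsort(-s[1:,4])[:4]+1:
    P=np.argwhere(l==k)[:,::-1].astype(np.float32); r=cv2.minAreaRect(P); print('yel',s[k],c[k].round(1),r, hsv[l==k].mean(0).round())
m=np.uint8(((f[:,:,2]-f[:,:,0])>8)&(f.sum(2)>250))*255; n,l,s,c=cv2.connectedComponentsWithStats(m)
for k in np.argsort(-s[1:,4])[:6]+1:
    P=np.argwhere(l==k)[:,::-1].astype(np.float32); print('steel',s[k],c[k].round(1),cv2.minAreaRect(P))
print('exp pad px',[proj(W,[*p,.035]) for p in [(.651,-.024),(.661,-.1015)]])
```

```text
[ 0.64937215 -0.04455632  0.22989812]
stop px 300 96 [135 115  78] [ 19 108 135]
yel [ 236   56  100   89 3608] [291.8 100.1] ((287.1097412109375, 100.24601745605469), (48.72755813598633, 96.32469177246094), 59.620872497558594) [ 19. 108. 138.]
yel [576 318  64  38 870] [605.4 337.2] ((611.067626953125, 339.5945739746094), (25.879558563232422, 66.0958023071289), 72.89727020263672) [ 22. 151. 117.]
yel [331 232  13  59 253] [338.6 267.7] ((340.29730224609375, 261.6505432128906), (11.544846534729004, 58.54264831542969), 7.001267433166504) [ 14. 157. 111.]
yel [344 334  23  20 248] [356.9 341.9] ((356.0307312011719, 341.4461669921875), (21.085901260375977, 18.10906982421875), 29.744882583618164) [ 14.  95. 123.]
steel [ 458   44  148  126 7763] [542.5 121. ] ((534.4132690429688, 110.41654968261719), (111.98454284667969, 151.6265106201172), 80.76444244384766)
steel [ 338  200   38   38 1046] [356.  217.7] ((356.5, 218.5), (37.0, 37.0), 90.0)
steel [301 121  65  50 818] [330.7 148.4] ((328.1890563964844, 142.571044921875), (26.417911529541016, 71.19254302978516), 61.189208984375)
steel [163 215  50 103 705] [188.5 286.2] ((182.84864807128906, 267.7919006347656), (49.18817138671875, 93.87181091308594), 27.407575607299805)
steel [424 265  44  58 659] [446.9 293.2] ((446.2867126464844, 290.0631408691406), (64.89287567138672, 17.01311492919922), 63.01976776123047)
steel [551  19  40  19  89] [572.9  26.9] ((571.3580322265625, 26.182968139648438), (42.951812744140625, 4.496125221252441), 25.277719497680664)
exp pad px [(np.float64(299.38096371068383), np.float64(182.47912640151344)), (np.float64(365.35204203959984), np.float64(146.13344784133136))]
```

Run:
```python
from h import *
C=list(cam('wrist')); f=C[0].astype(int); hsv=cv2.cvtColor(C[0],cv2.COLOR_RGB2HSV); print(C[4][:3,3])
def comp(m,pt):
    n,l,s,c=cv2.connectedComponentsWithStats(m); k=1+np.argmin(np.hypot(*(c[1:]-pt).T)+1e3*(s[1:,4]<300)); return np.argwhere(l==k)[:,::-1].astype(np.float32),l==k
def edges(P,z,minl):
    h=cv2.approxPolyDP(cv2.convexHull(P),1.5,True)[:,0]; w=np.array([ray(C,*p,z)[:2] for p in h])
    for i in range(len(w)):
        d=w[(i+1)%len(w)]-w[i]; L=np.linalg.norm(d)
        if L>minl: print(h[i],h[(i+1)%len(h)],w[i].round(4),w[(i+1)%len(w)].round(4),'L',L.round(4),'ang',np.degrees(np.arctan2(d[1],d[0])).round(2))
P,_=comp(cv2.inRange(hsv,(12,60,110),(32,200,255)),(291,100)); print('block'); edges(P,.05,.01)
P,k=comp(np.uint8(((f[:,:,2]-f[:,:,0])>8)&(f.sum(2)>250))*255,(330,148)); print('pad'); edges(P,.035,.01)
for y in range(118,176,2): print(''.join('#' if q else '.' for q in k[y,295:372]))
```

```text
[ 0.72250878 -0.07482319  0.37337362]
block
[333. 100.] [258. 143.] [ 0.7147 -0.0868] [ 0.7048 -0.0045] L 0.0828 ang 96.86
[258. 143.] [235. 106.] [ 0.7048 -0.0045] [0.7443 0.0008] L 0.0398 ang 7.69
[238. 101.] [316.  55.] [ 0.7473 -0.0038] [ 0.7566 -0.0866] L 0.0833 ang -83.62
[316.  55.] [323.  67.] [ 0.7566 -0.0866] [ 0.7449 -0.0887] L 0.0119 ang -169.64
[323.  67.] [334.  97.] [ 0.7449 -0.0887] [ 0.7169 -0.0886] L 0.028 ang 179.8
pad
[363. 137.] [311. 166.] [ 0.6696 -0.1026] [ 0.6618 -0.0423] L 0.0608 ang 97.38
[300. 164.] [303. 141.] [ 0.668  -0.0325] [ 0.6887 -0.0446] L 0.0239 ang -30.3
[303. 141.] [340. 120.] [ 0.6887 -0.0446] [ 0.694  -0.0869] L 0.0426 ang -82.86
[340. 120.] [362. 130.] [ 0.694  -0.0869] [ 0.6765 -0.104 ] L 0.0244 ang -135.65
.............................................................................
.............................................#...............................
............................................###..............................
.............................................#####...........................
...........................
[... 1222 characters left out ...]
..........####################..............................................
.......####################..................................................
......##################.....................................................
.....###############.........................................................
......###########............................................................
.......######................................................................
.............................................................................
.............................................................................
.............................................................................
```

Run:
```python
from h import *
C=list(cam('wrist')); c=C[5]; W=np.eye(4); W[:3,:3]=R.from_quat([.981731,-.190272,.000362,-.000096]).as_matrix(); W[:3,3]=[.52499,-.04427,.13584]
C[4]=W@np.array(c['tool_from_camera']); C[0]=np.load('w7.npy')
# board by colour, top face corners
hsv=cv2.cvtColor(C[0],cv2.COLOR_RGB2HSV)
q=[ray(C,*p,.024)[:2] for p in [(273,66),(355,66),(352,232),(280,232)]]
d=(q[0]+q[1]-q[2]-q[3])/2; mid=sum(q)/4; u=d/np.linalg.norm(d)
print('mid',mid,'L',np.linalg.norm(d),'w',np.linalg.norm(q[0]-q[1]),np.linalg.norm(q[2]-q[3]),'yaw',np.degrees(np.arctan2(d[1],d[0])))
print('sides yaw',[np.degrees(np.arctan2(*(a-b)[::-1])) for a,b in((q[0],q[3]),(q[1],q[2]))])
print('hook plate top',ray(C,314,117,.026)[:2],'expect',mid+.028*u,'grip pt -38',mid-.038*u)
print('shells',ray(C,287,300,.015)[:2],ray(C,320,311,.015)[:2],ray(C,305,283,.02)[:2],'tool yaw',np.degrees(2*np.arctan2(-.190272,.981731)))
```

```text
mid [ 0.55917531 -0.05606842] L 0.12894641670536697 w 0.05896377821420591 0.060366373480334426 yaw -21.35130049895458
sides yaw [np.float64(-21.662939513693804), np.float64(-21.03961356473454)]
hook plate top [ 0.5863926  -0.06624485] expect [ 0.58525355 -0.0662628 ] grip pt -38 [ 0.52378342 -0.04223318]
shells [0.44226686 0.01955965] [ 0.41967521 -0.00451172] [ 0.45541571 -0.00427169] tool yaw -21.93732544858039
```

>>> carry_out(
  targets=[0,-42,0.5,0,0,0,-42,0.5,0,0,0,-41,0.5,-20,0.5,0,0,0,-45,0,0,0,0,-45,0,0,0,0,-45,0,0,0,0,-35,0,0,0,0,-20,0,0,0,0,-10,0,0,0,0,-5,0,0,0,0,0,0,0,0,0,0,0],
)

```text
t: 9.95
eef_pos: [0.5259, -0.0429, 0.0068]
tool_rot: [-0.0, 0.982, -0.188, 0.001]
contact_force: [0.1, 0.2, -0.8]
gripper_width: 0.999
grasp_force: 0.0
```

>>> carry_out(
  targets=[0,-1,0,-5,0,0,0,0,0,0,255,0,0,0,0,255,0,0,0,0,255,0,0,0,0,255,0,0,0,0,255,0,0,0,0],
  newtons=60,
)

```text
t: 10.65
eef_pos: [0.5244, -0.0427, 0.0012]
tool_rot: [-0.0, 0.982, -0.188, 0.0]
contact_force: [-2.0, 0.7, 5.1]
gripper_width: 0.688
grasp_force: 64.4
```

>>> carry_out(
  targets=[255,0,-2,0,1.5,255,1,-3,0,3,255,2,-5,0,4,255,3,-6,0,4.5,255,3,-6,0,4.5,255,3,-6,0,4.5,255,3,-5,0,3.6,255,2,-3,0,2,255,1,-1,0,1,255,0,0,0,0,255,0,0,0,0],
)

```text
t: 11.75
eef_pos: [0.541, -0.079, 0.0012]
tool_rot: [-0.0, 0.998, 0.062, -0.001]
contact_force: [-6.0, 1.8, 11.0]
gripper_width: 0.689
grasp_force: 65.1
```

```bash
cat > m.py <<'E'
from h import *
C=list(cam('wrist')); o=bot.get_obs(); q=o['tool_rot']; print(o['t'],o['eef_pos'],'yaw',np.degrees(2*np.arctan2(q[2],q[1])),o['contact_force'])
f=C[0].astype(int); hsv=cv2.cvtColor(C[0],cv2.COLOR_RGB2HSV); np.save('w9.npy',C[0])
def hull(m,near,z,name):
    n,l,s,c=cv2.connectedComponentsWithStats(m); 
    k=1+np.argmin(np.hypot(*(c[1:]-near).T)+1e4*(s[1:,4]<200)); P=np.argwhere(l==k)[:,::-1].astype(np.float32)
    h=cv2.approxPolyDP(cv2.convexHull(P),2,True)[:,0]; w=np.array([ray(C,*p,z)[:2] for p in h])
    print(name,s[k])
    for i in range(len(w)):
        d=w[(i+1)%len(w)]-w[i]; L=np.linalg.norm(d)
        if L>.012: print(' ',h[i],h[(i+1)%len(h)],w[i].round(4),w[(i+1)%len(w)].round(4),'L',L.round(4),'ang',np.degrees(np.arctan2(d[1],d[0])).round(2))
    return l==k
y=np.radians(6.9); e=o['eef_pos']
wood=cv2.inRange(hsv,(5,110,40),(18,255,255)); hull(wood,np.array(proj(C,[e[0]+.065*np.cos(y),e[1]+.065*np.sin(y),.024])),.024,'board')
steel=np.uint8(((f[:,:,2]-f[:,:,0])>8)&(f.sum(2)>200))*255; n_=np.array(proj(C,[.668,-.067,.035])); print('pad px',n_)
hull(steel,n_,.035,'pad')
print('hook', [tuple(np.round(x)) for x in [proj(C,[e[0]+.066*np.cos(y),e[1]+.066*np.sin(y),.026])]])
hull(steel,np.array(proj(C,[e[0]+.066*np.cos(y),e[1]+.066*np.sin(y),.03])),.026,'hook')
E
python3 m.py
```

```text
11.8 [ 0.54103067 -0.07895487  0.00122678] yaw 7.086275619160111 [-5.43776082  2.60240719 11.9455882 ]
board [  222    18   184   330 39204]
  [405.  18.] [386. 344.] [ 0.6471 -0.0952] [ 0.5189 -0.1133] L 0.1295 ang -171.97
  [386. 344.] [252. 347.] [ 0.5189 -0.1133] [ 0.5097 -0.054 ] L 0.06 ang 98.78
  [252. 347.] [222.  21.] [ 0.5097 -0.054 ] [ 0.6388 -0.036 ] L 0.1304 ang 7.93
  [222.  21.] [405.  18.] [ 0.6388 -0.036 ] [ 0.6471 -0.0952] L 0.0597 ang -82.04
pad px [328.99389629 -91.62941025]
pad [  251    65   126   127 11609]
hook [(np.float64(316.0), np.float64(135.0))]
hook [  251    65   126   127 11609]
```

>>> carry_out(
  targets=[255,0,0,0.6,0,255,0.5,-1.5,0,-0.5,255,0,-1,0,-0.5,255,3,0.3,0,0,255,4,0.5,0,0,255,4,0.5,0,0,255,3,0.4,0,0,255,0,0,0,0,255,0,0,0,0],
)

```text
t: 12.7
eef_pos: [0.556, -0.0816, 0.0013]
tool_rot: [0.0, 0.999, 0.051, -0.001]
contact_force: [-4.4, -1.3, 4.8]
gripper_width: 0.689
grasp_force: 65.0
```

```bash
python3 m.py | grep -v hook
python3 - <<'E'
from h import *
S=cam('scene'); f=S[0].astype(int); np.save('s2.npy',S[0])
for n,p in [('pad c',(.660,-.0645,.035)),('padL',(.651,-.024,.035)),('padR',(.661,-.1015,.035))]: print(n,proj(S,p))
steel=((f[:,:,2]-f[:,:,0])>8)&(f.sum(2)>250)
a=np.load('s2.npy'); hsv=cv2.cvtColor(a,cv2.COLOR_RGB2HSV); wood=cv2.inRange(hsv,(5,110,40),(18,255,255))>0; yel=cv2.inRange(hsv,(16,50,110),(32,200,255))>0
for y in range(138,200): print(y,''.join('S' if steel[y,x] else 'w' if wood[y,x] else 'y' if yel[y,x] else '#' if f[y,x].sum()<200 else '.' for x in range(275,355)))
E
```

```text
12.75 [ 0.555989   -0.08167944  0.00126993] yaw 5.899004547629768 [-2.99743522 -1.0319715   3.94540145]
board [  222    18   184   330 39169]
  [405.  18.] [386. 345.] [ 0.6618 -0.1   ] [ 0.5325 -0.1156] L 0.1302 ang -173.15
  [386. 345.] [253. 347.] [ 0.5325 -0.1156] [ 0.5253 -0.0564] L 0.0596 ang 97.0
  [253. 347.] [222.  21.] [ 0.5253 -0.0564] [ 0.6547 -0.0406] L 0.1304 ang 6.95
  [222.  21.] [405.  18.] [ 0.6547 -0.0406] [ 0.6618 -0.1   ] L 0.0598 ang -83.2
pad px [304.68257077 -28.57162675]
pad [  252    65   125   127 11576]
pad c (np.float64(312.3662382988293), np.float64(167.14991164361527))
padL (np.float64(303.3316080580163), np.float64(174.37787599462567))
padR (np.float64(321.76623221058156), np.float64(162.06840544237843))
138 ................................................................................
139 ................................................................................
140 ................................................................................
141 ...............................yyy..............................................
142 ..........
[... 4215 characters left out ...]
wwwwwwwwwwwww.......
192 ............................................................wwwwwwwwwwww........
193 ............................................................wwwwwwwwwww.........
194 .........................................................S..wwwwwwwww...........
195 ............................................................wwwwwwww.....y......
196 .............................................................wwwwww.............
197 ..............................................................www.....y.........
198 SSS.............................................................................
199 SSSSSSSS........................................................................
```

Run:
```python
from h import *
S=cam('scene'); a=np.radians(6.9); x=np.array([np.cos(a),np.sin(a)]); y=np.array([-x[1],x[0]]); o=np.array([.66,-.065])
def L(n,u,v,z): p=ray(S,u,v,z)[:2]-o; print(n,'fwd',(p@x*1000).round(1),'lat',(p@y*1000).round(1))
L('padL top',302,169,.035);L('padL front',303,171,.035);L('padR top',320.5,161,.035);L('padR',321,162.5,.035)
L('blockL',279,157,.05);L('blockR',316,147,.05); L('blockfar',306,141,.05)
L('boardL corner',308.8,175,.024)
```

```text
padL top fwd 15.6 lat 29.3
padL front fwd 7.2 lat 32.8
padR top fwd 2.7 lat -36.8
padR fwd -3.2 lat -33.3
blockL fwd 90.9 lat 56.3
blockR fwd 47.1 lat -59.4
blockfar fwd 89.4 lat -55.6
boardL corner fwd -9.3 lat 24.1
```

>>> carry_out(
  targets=[255,0,1.5,0,0,255,-0.4,1.5,0,0,255,0,0,0,0,255,2,0.24,0,0,255,2,0.24,0,0,255,0,0,0,0],
)

```text
t: 13.45
eef_pos: [0.5592, -0.0772, 0.0012]
tool_rot: [0.0, 0.999, 0.052, -0.001]
contact_force: [-3.1, -1.3, 5.6]
gripper_width: 0.683
grasp_force: 65.1
```

>>> carry_out(
  targets=[255,2,0.24,0,0,255,0,0,0,0],
)

```text
t: 13.65
eef_pos: [0.5611, -0.0767, 0.0013]
tool_rot: [-0.0, 0.999, 0.052, -0.001]
contact_force: [-4.7, -1.5, 7.1]
gripper_width: 0.693
grasp_force: 65.1
```

>>> carry_out(
  targets=[255,2,0.24,0,0,255,0,0,0,0],
)

```text
t: 13.85
eef_pos: [0.5628, -0.0765, 0.0013]
tool_rot: [-0.0, 0.999, 0.052, -0.001]
contact_force: [-5.8, -0.3, 8.0]
gripper_width: 0.688
grasp_force: 65.3
```

>>> carry_out(
  targets=[255,2,0.24,0,0,255,0,0,0,0],
)

```text
t: 14.05
eef_pos: [0.5639, -0.0763, 0.0012]
tool_rot: [0.0, 0.999, 0.052, -0.002]
contact_force: [-8.2, -1.0, 11.0]
gripper_width: 0.688
grasp_force: 65.6
```

>>> carry_out(
  targets=[255,2,0.24,0,0,255,0,0,0,0],
)

```text
t: 14.25
eef_pos: [0.5651, -0.0762, 0.0012]
tool_rot: [0.0, 0.999, 0.052, -0.003]
contact_force: [-10.3, -1.4, 13.4]
gripper_width: 0.69
grasp_force: 65.9
```

```bash
python3 m.py | grep -v hook
```

```text
14.3 [ 0.56512068 -0.07621922  0.00122897] yaw 5.9793042609663365 [-9.75204249 -2.10903805 11.89715326]
board [  221    18   186   330 39215]
  [406.  18.] [386. 344.] [ 0.671  -0.0947] [ 0.5423 -0.1101] L 0.1296 ang -173.16
  [386. 344.] [253. 347.] [ 0.5423 -0.1101] [ 0.5344 -0.051 ] L 0.0596 ang 97.66
  [253. 347.] [221.  22.] [ 0.5344 -0.051 ] [ 0.6635 -0.0349] L 0.1301 ang 7.11
  [221.  22.] [406.  18.] [ 0.6635 -0.0349] [ 0.671  -0.0947] L 0.0602 ang -82.87
pad px [320.54461922   9.76954554]
pad [ 199    0  254   12 2219]
  [449.   5.] [202.  11.] [ 0.6732 -0.1042] [ 0.664  -0.0324] L 0.0723 ang 97.25
  [199.   0.] [452.   2.] [ 0.6668 -0.0316] [ 0.674  -0.1049] L 0.0737 ang -84.37
```

The pad is now in the wrist view, and the board needs about 3.5 mm to -y. The vertical load is also high. I back off slightly, raise a touch and shift.

>>> carry_out(
  targets=[255,-3,-0.4,0,0,255,-2,0,0.5,0,255,0,-1.5,0,0,255,0.3,-2,0,0,255,0,0,0,0,255,0,0,0,0],
)

```text
t: 14.9
eef_pos: [0.5634, -0.0802, 0.0016]
tool_rot: [-0.0, 0.999, 0.052, -0.0]
contact_force: [-0.9, 0.1, -2.0]
gripper_width: 0.69
grasp_force: 64.5
```

```bash
python3 m.py | grep -v hook
```

```text
14.95 [ 0.56338413 -0.08015603  0.00157032] yaw 5.956877570659422 [-0.42189105  0.17674281 -2.31193359]
board [  222    18   184   330 39116]
  [404.  18.] [386. 345.] [ 0.6692 -0.0982] [ 0.5398 -0.1142] L 0.1305 ang -172.97
  [386. 345.] [252. 347.] [ 0.5398 -0.1142] [ 0.5323 -0.0545] L 0.0602 ang 97.09
  [252. 347.] [222.  22.] [ 0.5323 -0.0545] [ 0.6618 -0.039 ] L 0.1304 ang 6.83
  [222.  22.] [404.  18.] [ 0.6618 -0.039 ] [ 0.6692 -0.0982] L 0.0597 ang -82.88
pad px [307.65900874   1.61032978]
pad [ 187    0  252   13 2325]
  [427.   6.] [189.  11.] [ 0.6705 -0.1021] [ 0.6619 -0.0323] L 0.0703 ang 97.06
  [187.   0.] [438.   0.] [ 0.6647 -0.0317] [ 0.6724 -0.105 ] L 0.0736 ang -84.0
```

>>> carry_out(
  targets=[255,2,0.24,0,0,255,2,0.24,0,0,255,0,0,0,0],
)

```text
t: 15.25
eef_pos: [0.567, -0.0797, 0.0016]
tool_rot: [0.0, 0.999, 0.052, -0.001]
contact_force: [-4.2, -0.4, -1.7]
gripper_width: 0.688
grasp_force: 64.6
```

>>> carry_out(
  targets=[255,2,0.24,0,0,255,2,0.24,0,0,255,0,0,0,0],
)

```text
t: 15.55
eef_pos: [0.5703, -0.0793, 0.0014]
tool_rot: [0.0, 0.999, 0.052, -0.001]
contact_force: [-5.2, -0.0, -1.4]
gripper_width: 0.688
grasp_force: 64.7
```

>>> carry_out(
  targets=[255,2,0.24,0,0,255,2,0.24,0,0,255,0,0,0,0],
)

```text
t: 15.85
eef_pos: [0.5725, -0.0791, 0.0013]
tool_rot: [0.0, 0.999, 0.052, -0.003]
contact_force: [-10.3, -1.1, 4.3]
gripper_width: 0.687
grasp_force: 65.3
```

```bash
python3 m.py | grep -v hook
```

```text
15.9 [ 0.57247515 -0.07907963  0.00129436] yaw 5.977816468401601 [-10.49674257  -0.73386491   3.7730825 ]
board [  221    18   185   330 39202]
  [405.  18.] [386. 344.] [ 0.6783 -0.0972] [ 0.5496 -0.113 ] L 0.1297 ang -173.03
  [386. 344.] [253. 347.] [ 0.5496 -0.113 ] [ 0.5417 -0.0539] L 0.0596 ang 97.63
  [253. 347.] [221.  22.] [ 0.5417 -0.0539] [ 0.6709 -0.0378] L 0.1302 ang 7.11
  [221.  22.] [405.  18.] [ 0.6709 -0.0378] [ 0.6783 -0.0972] L 0.0599 ang -82.87
pad px [308.40532086  36.36144507]
pad [ 186    0  253   13 2312]
  [407.   7.] [189.  12.] [ 0.6788 -0.095 ] [ 0.6708 -0.0315] L 0.064 ang 97.18
  [186.   0.] [438.   2.] [ 0.6738 -0.0306] [ 0.681  -0.1037] L 0.0734 ang -84.38
```

>>> carry_out(
  targets=[255,0,0,0.4,0,255,2,0.24,0,0,255,2,0.24,0,0,255,0,0,0,0,255,0,0,0,0],
)

```text
t: 16.4
eef_pos: [0.5755, -0.0788, 0.0013]
tool_rot: [0.0, 0.999, 0.052, -0.004]
contact_force: [-11.5, -0.9, 3.9]
gripper_width: 0.688
grasp_force: 65.2
```

```bash
python3 m.py | grep -v hook
```

```text
16.45 [ 0.57549697 -0.07871626  0.00131104] yaw 5.979238138934501 [-11.48749306  -0.59538163   3.2509437 ]
board [  221    18   185   330 39201]
  [405.  18.] [386. 344.] [ 0.6813 -0.0969] [ 0.5526 -0.1127] L 0.1297 ang -173.0
  [386. 344.] [253. 347.] [ 0.5526 -0.1127] [ 0.5447 -0.0535] L 0.0597 ang 97.64
  [253. 347.] [221.  22.] [ 0.5447 -0.0535] [ 0.6739 -0.0375] L 0.1302 ang 7.09
  [221.  22.] [405.  18.] [ 0.6739 -0.0375] [ 0.6813 -0.0969] L 0.0599 ang -82.86
pad px [308.56000713  47.52762686]
pad [ 186    0  253   13 2333]
  [438.   4.] [189.  12.] [ 0.6835 -0.1034] [ 0.6738 -0.0312] L 0.0729 ang 97.65
  [186.   0.] [437.   0.] [ 0.6768 -0.0304] [ 0.6844 -0.1029] L 0.0729 ang -83.97
```

>>> carry_out(
  targets=[255,1.2,0.15,0,0,255,0,0,0,0,255,0,0,0,0,255,0,0,0,0,255,0,0,0,0,255,0,0,0,0,255,0,0,0,0],
)

```text
t: 17.15
eef_pos: [0.5759, -0.0787, 0.0013]
tool_rot: [0.0, 0.999, 0.052, -0.005]
contact_force: [-13.5, -0.6, 6.5]
gripper_width: 0.691
grasp_force: 65.4
```

```bash
python3 m.py
python3 - <<'E'
from h import *
# ring/bush check: dark pixels on rods, block-vs-pad gap in the scene view
S=cam('scene'); f=S[0].astype(int); hsv=cv2.cvtColor(S[0],cv2.COLOR_RGB2HSV); yel=cv2.inRange(hsv,(16,50,110),(32,200,255))>0
st=((f[:,:,2]-f[:,:,0])>8)&(f.sum(2)>250); wood=cv2.inRange(hsv,(5,110,40),(18,255,255))>0
for y in range(150,180): print(y,''.join('S' if st[y,x] else 'w' if wood[y,x] else 'y' if yel[y,x] else '.' for x in range(275,335)))
E
```

```text
17.2 [ 0.57593832 -0.07867635  0.00128694] yaw 5.978872654188111 [-14.24351357  -1.78743535   5.93599509]
board [  221    18   185   330 39238]
  [405.  18.] [386. 344.] [ 0.6817 -0.0967] [ 0.553  -0.1126] L 0.1296 ang -172.98
  [386. 344.] [253. 347.] [ 0.553  -0.1126] [ 0.5451 -0.0534] L 0.0597 ang 97.64
  [253. 347.] [221.  22.] [ 0.5451 -0.0534] [ 0.6743 -0.0374] L 0.1302 ang 7.07
  [221.  22.] [405.  18.] [ 0.6743 -0.0374] [ 0.6817 -0.0967] L 0.0598 ang -82.86
pad px [308.67656382  49.14050007]
pad [ 186    0  253   13 2353]
  [435.   6.] [189.  12.] [ 0.6833 -0.1025] [ 0.6742 -0.0312] L 0.0719 ang 97.26
  [186.   0.] [438.   0.] [ 0.6772 -0.0303] [ 0.6849 -0.1031] L 0.0731 ang -83.97
hook [(np.float64(313.0), np.float64(135.0))]
hook [  251    65   126   128 11708]
150 ...............yyyyyyyyyyyyyyyyyyyyyyyyyyy...........S......
151 ..............yyyyyyyyyyyyyyyyyyyyyyyyyyy...................
152 ............yyyyyyyyyyyyyyyyyyyyyyyyyyyyy.................SS
153 ...........yyyyyyyyyyyyyyyyyyyyyyyyyyyyyy..................S
154 .........yyyyyyyyyyyyyyyyyyyyyyyyyyyyyyyy.............
[... 931 characters left out ...]
yyyyyyyyyyy....SSSS......w...SSSSS................
170 ..........yyyyyyyyy........S......ww.SSSS.S..SSSSS..........
171 ...........yyyyyyy..............www..SSSS....SSSS...........
172 ............yyyyy..............wwww..SSSS...SSSS............
173 .............yy................wwww..SSS...SSSS.............
174 ..........................S.....www..SSS...SS...............
175 .................................www.SSS...SS...............
176 ..................................ww...S....................
177 ...................................ww.......................
178 .....................................ww....................w
179 ......................................ww...................w
```

Run:
```python
from h import *
S=cam('scene'); a=np.radians(7); x=np.array([np.cos(a),np.sin(a)]); y=np.array([-x[1],x[0]])
def strip(fr):
    f=fr.astype(int); st=((f[:,:,2]-f[:,:,0])>8)&(f.sum(2)>250); P=[]
    for r in range(163,169):
        c=np.where(st[r,295:317])[0]+295; c=c[(c>=298)]
        if len(c)>2: P.append(ray(S,c[c<c.min()+30].mean(),r,.035)[:2])
    P=np.array(P); return P@x*1000,P@y*1000
for fr in (np.load('s2.npy'),S[0]):
    X,Y=strip(fr); k=abs(Y-np.median(Y))<25; print(X.round(1),Y.round(1),np.median(X))
# sub-pixel check: phase correlation of the pad patch
p,q=[cv2.cvtColor(i,cv2.COLOR_RGB2GRAY).astype(np.float32) for i in (np.load('s2.npy'),S[0])]
t=p[160:176,299:312]; r=cv2.matchTemplate(q[150:182,288:322],t,cv2.TM_CCOEFF_NORMED); print(r.max(),np.unravel_index(r.argmax(),r.shape),'base',(10,11))
u0=proj(S,[.665,-.045,.035])
for d in (10,12,14,16,18): print(d,np.subtract(proj(S,[.665+d/1000*x[0],-.045+d/1000*x[1],.035]),u0).round(2))
```

```text
[656.  652.8 652.7 650.6 657.  654.6] [-161.9 -158.8 -152.4 -148.2 -134.8 -131. ] 653.7025968378417
[664.5 663.1 666.3 666.2 668.2 661.2] [-152.6 -147.6 -137.6 -131.3 -122.7 -123.9] 665.3571481547912
0.62805706 (np.int64(6), np.int64(12)) base (10, 11)
10 [-2.22 -1.7 ]
12 [-2.67 -2.03]
14 [-3.11 -2.37]
16 [-3.55 -2.71]
18 [-3.99 -3.04]
```

>>> carry_out(
  targets=[255,0,0,0.3,0,255,0,0,0,0,255,0,0,0,0,255,0,0,0,0,255,0,0,0,0,255,0,0,0,0],
)

```text
t: 17.9
eef_pos: [0.5764, -0.0786, 0.0014]
tool_rot: [0.0, 0.999, 0.052, -0.004]
contact_force: [-11.8, -1.0, 0.8]
gripper_width: 0.689
grasp_force: 65.0
```

```bash
python3 m.py|grep -v hook
```

```text
17.95 [ 0.57642754 -0.07863817  0.00136094] yaw 5.97481024070521 [-11.53917415  -1.12365146   2.63389816]
board [  221    18   185   330 39205]
  [405.  18.] [386. 344.] [ 0.6822 -0.0967] [ 0.5535 -0.1125] L 0.1297 ang -172.99
  [386. 344.] [253. 347.] [ 0.5535 -0.1125] [ 0.5455 -0.0534] L 0.0597 ang 97.65
  [253. 347.] [221.  22.] [ 0.5455 -0.0534] [ 0.6748 -0.0373] L 0.1303 ang 7.08
  [221.  22.] [405.  18.] [ 0.6748 -0.0373] [ 0.6822 -0.0967] L 0.0599 ang -82.87
pad px [308.77971792  50.89247514]
pad [ 186    0  253   13 2364]
  [433.   6.] [189.  12.] [ 0.6837 -0.1019] [ 0.6747 -0.031 ] L 0.0715 ang 97.27
  [186.   2.] [438.   0.] [ 0.6772 -0.0302] [ 0.6854 -0.103 ] L 0.0733 ang -83.58
```

```bash
python3 -c "
from station import bot
print(bot.hand_in())"
```

```text
the job is handed in; nothing more can be done
None
```

I set the round hook in the recess and let go, then handed in at about 18 s with the board still gripped and pressed against the pad: about 14 mm pad travel (roughly 10 N), centred to under 1 mm, square to about half a degree, with pad travel estimated from the cameras rather than read directly.

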